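# Put the oil bottle away in the carrying tray and bar it in

## Task

Take the oil bottle out of the sloping stand and set it upright, without dropping it, wholly on the round rubber mat in the carrying tray, and let go of it. Then swing the tray's hinged retaining bar fully closed, so that it rests in its catch, and leave the jar, cup, grinding stone and black board where they are.

Things in the scene. Friction and masses are not known exactly. Their poses are not given: they have to be found in the camera images.
- bottle: Loose closed amber bottle, 0.2 to 0.4 kg. Body 64 mm across up to 95 mm, neck 28 mm across from 120 to 138 mm, cap 36 mm across from 138 to 165 mm (its top). Origin: centre of the underside; z runs along the bottle to the cap. It starts reclined in the stand, z 35 degrees from vertical, cap leaning to the stand's -x side (towards the robot).
- bottle_cap (a point): Point on the bottle's axis, in the middle of the cap, 152 mm from the underside; a good place to grip. Same axes as the bottle.
- stand: Fixed plywood stand, foot 150 x 100 mm; origin: centre of the foot's underside. A back board 100 mm long leans 35 degrees to -x, with a ledge square to it under the bottle, whose underside is at (50, 0, 36) mm here. Side cheeks 34 mm either side of the bottle's axis reach 85 mm up it. Neck and cap stand clear; the bottle comes out freely, straight up or along its axis.
- tray: Fixed wooden tray, 270 (x) by 150 mm (y), floor top at z = 10 mm; origin: centre of its underside. Walls 8 mm thick, 38 mm high, on the +x, -x and +y sides; the -y side is open and is closed by the retaining bar. Two places, at x = -57 and x = +57 mm (y = 0): one holds the jar, the other the rubber mat, either way round.
- mat: Fixed dark round rubber mat on the tray's floor, 92 mm across, 3 mm thick; origin: centre of its underside (its top is 3 mm higher). The bottle goes here.
- bar (a joint): Hinge angle (rad) of the steel retaining bar: 0 = closed, the bar along the tray's open -y side with its end in the catch (a stop); it grows as the bar swings out level, about a vertical hinge, to the tray's -y (largest 1.3). Starts at 0.5 to 0.95. Stays where it is left: 0.06 N m of friction.
- bar_hinge (a point): The bar's vertical hinge axis, at the bar's mid height, at (125, -70, 57) mm in the tray's frame; axes of the tray. From here the closed bar runs along the tray's -x; at angle a it runs along (-cos a, -sin a).
- bar_grip (a point): Upright black pin on the bar, 16 mm across, 205 mm from the hinge axis; this point is on its axis, 87 mm above the table, its top at 106 mm. Push or pinch it to swing the bar, which is 8 mm thick, 12 mm high and reaches 259 mm from the hinge. The catch is a steel U, open to -y, at (-125, -69) mm in the tray's frame, up to 68 mm high.
- jar: Loose glass jar, 70 mm across, 95 mm high, standing in the other place of the tray; origin: centre of its underside. Leave alone.
- cup: Loose white cup, 72 mm across, 80 mm high, on the table; origin: centre of its underside. Leave alone.
- stone: Loose grey oval grinding stone, 160 x 110 x 35 mm, on the table; origin: centre of its underside. Leave alone.
- board: Loose black lacquered board, 200 x 120 x 14 mm, flat on the table; origin: centre of its underside. Leave alone.

How it is judged:
On the way, in this order (a step that is already met when the one before it is completed fails the run):
1. the bottle stands upright, wholly on the rubber mat, let go, with the bar still open (angle between bottle's own z axis and vertical below 0.07 rad and horizontal distance between bottle and mat below 0.015 m and z of bottle in the frame of mat between 0 and 0.006 m and contact force between bottle and the fingers below 0.1 N and linear speed of bottle below 0.02 m/s and value of joint bar above 0.3 rad), for 0.2 s.
2. the bar is swung closed into its catch (value of joint bar below 0.04 rad), for 0.2 s.
At the end, for the whole second after the job is handed in: The bottle stands at rest on the rubber mat, upright within 4 degrees and within 15 mm of the mat's centre, released; the bar is closed to within 0.04 rad (about 8 mm at its pin) of its stop in the catch; jar, cup, stone and board are within 20 mm of where they began (angle between bottle's own z axis and vertical below 0.07 rad and horizontal distance between bottle and mat below 0.015 m and z of bottle in the frame of mat between 0 and 0.006 m and contact force between bottle and the fingers below 0.1 N and linear speed of bottle below 0.02 m/s and value of joint bar below 0.04 rad and distance of each of jar, cup, stone, board from where it was at the start of the episode below 0.02 m); the robot touches nothing.
It fails at once if the bottle is dropped: it falls free, touching nothing, faster than 0.45 m/s (about 10 mm) (contact force between bottle and anything else below 0.02 N and linear speed of bottle above 0.45 m/s).
It fails at once if the bottle is tipped over (more than 65 degrees from upright) (angle between bottle's own z axis and vertical above 1.134 rad).
It fails at once if the jar, cup, stone or board is moved by more than 30 mm (distance of any of jar, cup, stone, board from where it was at the start of the episode above 0.03 m).
It also fails if it takes over 54 s, if anything falls off the work surface, if the arm or the gripper's body presses on something with over 40 N, if the wrist force passes 120 N, or if a joint passes its speed limit or range.

## Robot

A 7-joint arm with a two-finger parallel gripper is mounted at the origin on the work surface. World frame = base frame: x ahead of the robot, y to its left, z up, the work surface at z = 0. Lengths are in m, angles in rad, forces in N, time in s.
With the tool pointing down it reaches from about 0.425 to 0.925 m from the base axis. Payload 6.8 kg.
Tool frame: the origin (TCP) lies midway between the tips of the shut fingers; the grasp point (between the pads) lies 19 mm behind it (bot.pinch_z is the distance from the TCP to the grasp point, in m); z points along the fingers, y is the line along which they close (so a half turn about z gives the same grasp; the last joint's range is limited). The gripper opens to 85 mm and grips with 20 to 120 N. Pads are 22 mm wide; open, the fingers measure 114 mm over their backs; the gripper's body (76 mm by 85 mm) begins 54 mm behind the grasp point. The pads swing forward as they close: fully open they stand 13 mm farther back than shut.
Start: joints at [-1.239, 0.477, 0.022, 1.555, -0.011, 1.109, -0.083], TCP at [0.287, 0.611, 0.204] pointing down, gripper open.
Joint ranges: [-2.96, 2.96], [-0.34, 2.1], [-1.41, 1.46], [0.24, 2.44], [-1.37, 4.51], [0.17, 1.92], [-2.96, 2.96]. Speed limits (rad/s): [2.39, 2.39, 3.14, 3.14, 3.14, 3.14, 3.14].

## Interface

Orientations are given as a unit quaternion [w, x, y, z].
In Python, from station import bot, imaging gives the robot as it stands. The module is installed in compiled form; this text tells all that it offers.
- The arm moves only by the tool carry_out, never from a script. Its argument "targets" is a list of rows, each a list of 5 numbers: the shift along the tool's x, y, z in cm, then the turn about the tool's z in degrees, then the opening, from -1 (shut) to 1 (fully open). In form: [[x, y, z, yaw, gripper], ...]. A call has 1 to 12 rows; each row shifts and turns the commanded pose from where the row before left it, along the tool's axes as they then stand; what a row does not reach is not made up. A row lasts 1/10 s, in which the tool goes at most 50 mm and 8.59 degrees, less where a joint would pass 70% of its speed; a pose out of reach is approached as far as the arm can. A call is refused whole if a number of a shift passes 5 or a number of a turn 8.59, either way. A call with a gripper value outside its range is refused whole. The fingers move at their own pace and stop on an object; "force" is the grip in N (left out, the last holds). Time passes only in rows, so rows that do not move let the fingers close. It gives the time, the measured TCP pose, the force, the opening and the grip force at its end, in the units of the state.
- bot.get_obs(): the state, without advancing time (a new reading comes with each control period).
- imaging.read_camera(name): name is "side" or "top"; returns the picture (480x640x3 uint8, red, green, blue); there is no depth.
- imaging.calibration(name): a dict with "fx", "fy", "cx", "cy" (pixels), "extrinsics" (4x4, takes a point from world to camera coordinates). Camera axes: x right, y up, looking along -z (the intrinsics and any distortion apply to the point x, -y, -z); pixel columns grow to the right and rows downward; lengths in m; the calibration is good to about 2 mm. A picture is of the moment at which its call begins. calibration takes no time and is no camera call.
- bot.hand_in(): hands the job in; it is judged then, once.
The state is a dict: "t": time; "q": joint angles; "joint_vel": joint speeds; "joint_torque": joint torques, N m; "eef_pos": TCP position; "tool_rot": TCP orientation; "contact_force": force on the tool from outside, world axes, zero at the start; "torque": the same for the moment, N m; "gripper_width": opening from 0.0 (shut) to 1.0 (fully open); "grasp_force": force on a finger pad.
Only numpy, scipy, OpenCV 4.12 (cv2) and the standard library are available. Lean on these libraries where they do the work, as an engineer would, in place of code of your own. Each camera call takes 0.05 s, during which the arm holds its last target. There are 200 camera calls.

## Working session

There is one attempt and no reset: what is moved stays moved. The work goes in short steps, Python scripts to look and compute and a tool call to move; the robot and the scene stay as the last step left them, time stands still between calls to the robot, and variables do not carry over. Pictures are saved under pics/ and viewed, at most 10 in all, crops included, and the job is handed in when it is done.

Besides the shell and the picture viewer there is one more tool, called after ">>>" by a JSON object that holds its "method" and its "body", one argument or row to a line. carry_out: Moves the arm, as the interface text tells. Its arguments: {"type":"object","properties":{"targets":{"type":"array"},"force":{"type":"number"}},"required":["targets"]}

```bash
mkdir -p pics; python3 - <<'E'
from station import bot, imaging
import cv2
for n in("top","side"):
    cv2.imwrite(f"pics/{n}0.png",imaging.read_camera(n)[:,:,::-1])
    print(n,imaging.calibration(n))
o=bot.get_obs();print(o["eef_pos"],o["tool_rot"],o["t"],bot.pinch_z)
E
```

```text
top {'fx': 501.98055208952155, 'fy': 501.98055208952155, 'cx': 316.265091610105, 'cy': 242.02343587926853, 'extrinsics': array([[ 1.28922932e-02, -9.99913866e-01,  2.45935333e-03,
        -4.02926998e-02],
       [ 9.89811539e-01,  1.31107540e-02,  1.41778792e-01,
        -5.84446562e-01],
       [-1.41798824e-01,  6.06442551e-04,  9.89895311e-01,
        -1.29594738e+00],
       [ 0.00000000e+00,  0.00000000e+00,  0.00000000e+00,
         1.00000000e+00]])}
side {'fx': 501.59670523311513, 'fy': 501.59670523311513, 'cx': 305.9002495261307, 'cy': 243.03593873854544, 'extrinsics': array([[ 0.90545917, -0.4243155 ,  0.01000249, -0.55304001],
       [ 0.25260297,  0.55767593,  0.79068913, -0.2357849 ],
       [-0.3410798 , -0.71341006,  0.61213614, -1.3914241 ],
       [ 0.        ,  0.        ,  0.        ,  1.        ]])}
[0.28716323 0.61022641 0.2032189 ] [-1.27049095e-04  2.18139429e-01  9.75917255e-01 -8.27165005e-04] 0.1 0.0187
```

View pics/top0.png

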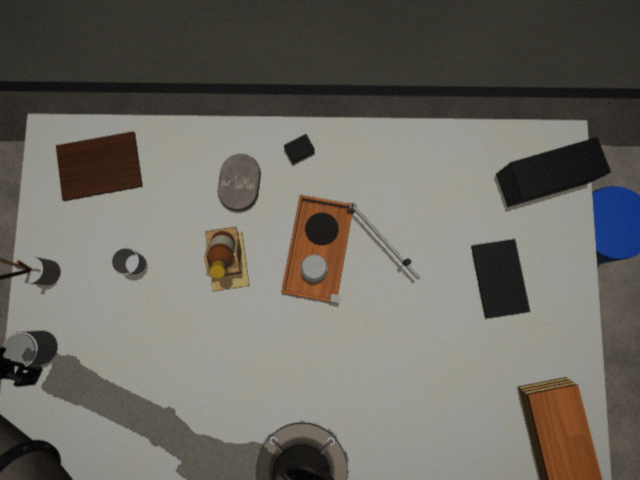

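View pics/side0.png

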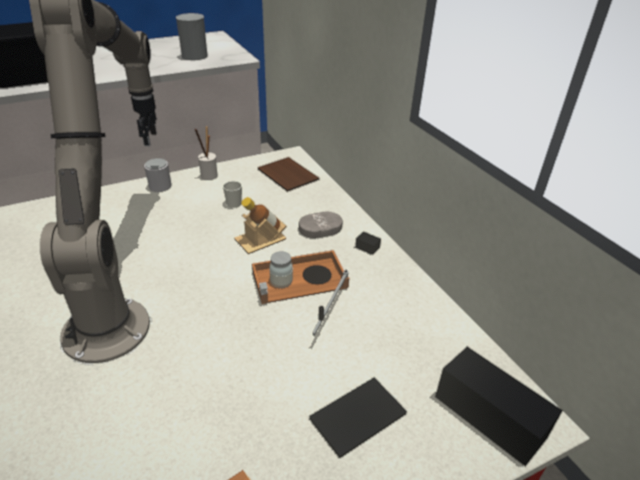

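The top view shows the stand and bottle at about (222,258), the mat at (322,229), the jar at (315,268) and the bar pin at (406,262). The tray's +x is up in the image. I'll zoom in to measure.

```bash
python3 - <<'E'
import cv2
a=cv2.imread("pics/top0.png")[185:315,190:430]
a=cv2.convertScaleAbs(cv2.resize(a,None,fx=3.3333,fy=3.3333,interpolation=cv2.INTER_CUBIC),alpha=1.3)
cv2.imwrite("pics/tz.png",a)
b=cv2.imread("pics/side0.png")[185:335,220:380]
cv2.imwrite("pics/sz.png",cv2.resize(b,None,fx=4,fy=4,interpolation=cv2.INTER_CUBIC))
E
```

```text
(no output)
```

View pics/tz.png

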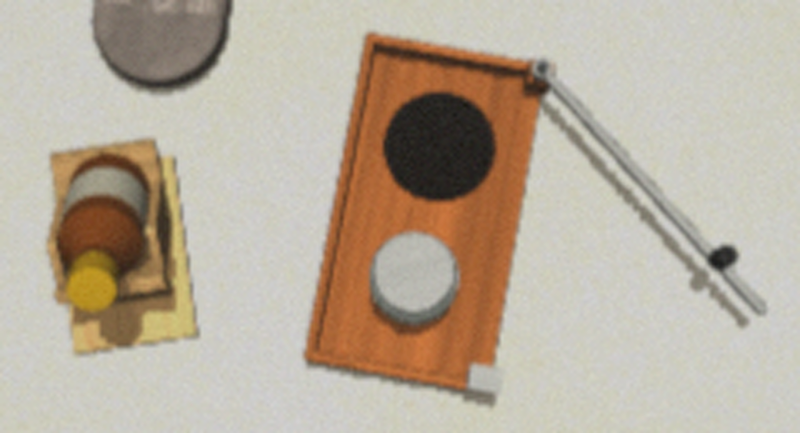

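View pics/sz.png

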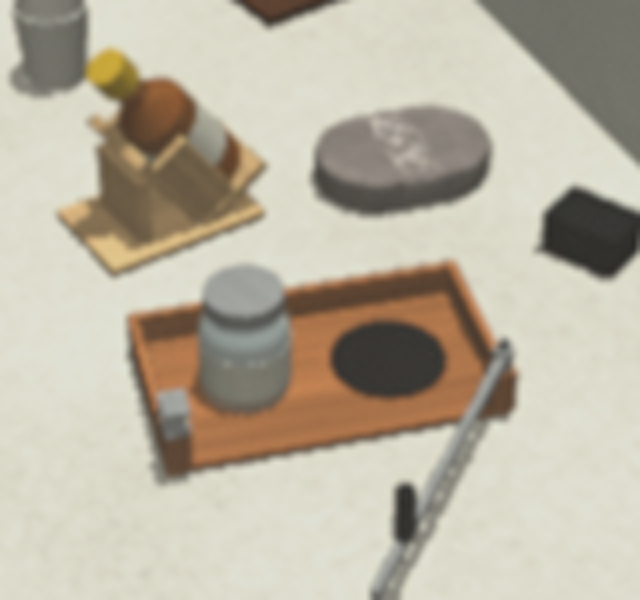

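The crops show these positions (top crop / side crop):
- Cap: (93,287) / (112,75)
- Mat: (440,146) / (388,358)
- Hinge: (541,70) / (505,350)
- Pin top: (725,255) / (405,488)
- Jar lid: (415,277)

The foot's bottom edge runs from (76,353) to (198,335) in the top crop.

```bash
cat > h.py <<'E'
import numpy as np
from station import bot, imaging
C={n:imaging.calibration(n) for n in("top","side")}
def ray(n,u,v):
    c=C[n];E=c["extrinsics"];R,t=E[:3,:3],E[:3,3]
    d=R.T@np.array([(u-c["cx"])/c["fx"],-(v-c["cy"])/c["fy"],-1]);return -R.T@t,d/np.linalg.norm(d)
def plane(n,u,v,z):
    o,d=ray(n,u,v);return o+d*(z-o[2])/d[2]
def tri(a,b):
    (o1,d1),(o2,d2)=ray("top",*a),ray("side",*b)
    s=np.linalg.lstsq(np.c_[d1,-d2],o2-o1,rcond=None)[0]
    p,q=o1+s[0]*d1,o2+s[1]*d2;return (p+q)/2,np.linalg.norm(p-q)
def proj(n,p):
    c=C[n];E=c["extrinsics"];x=E[:3,:3]@p+E[:3,3];return c["cx"]+c["fx"]*x[0]/-x[2],c["cy"]-c["fy"]*x[1]/-x[2]
T=lambda u,v:(189.5+(u+.5)/3.3333,184.5+(v+.5)/3.3333)
S=lambda u,v:(219.5+(u+.5)/4,184.5+(v+.5)/4)
E
python3 - <<'E'
from h import *
np.set_printoptions(precision=4,suppress=True)
for k,a,b in[("cap",(93,287),(112,75)),("mat",(440,146),(388,358)),("hinge",(541,70),(505,350)),("pintop",(725,255),(405,488)),("jarlid",(415,277),(243,287))]:
    print(k,*tri(T(*a),S(*b)))
P=lambda u,v,z:plane("top",*T(u,v),z)
print("mat",P(440,146,.013),plane("side",*S(388,358),.013),"hinge",P(541,70,.066),"pin",P(725,255,.106),"jar",P(415,277,.105))
c=[P(370,35,.038),P(305,358,.038),P(76,353,.01),P(198,335,.01),P(175,158,.01)]
print(c, "tray yaw",np.degrees(np.arctan2(*(c[0]-c[1])[1::-1])),"stand",np.degrees(np.arctan2(*(c[4]-c[3])[1::-1])),np.degrees(np.arctan2(-(c[2]-c[3])[0],(c[2]-c[3])[1])))
print("len",np.linalg.norm(c[0]-c[1]),np.linalg.norm(c[2]-c[3]))
o=bot.get_obs();print(o["eef_pos"],o["t"])
from scipy.spatial.transform import Rotation as R
print(R.from_quat(np.roll(o["tool_rot"],-1)).as_matrix())
E
```

```text
cap [0.4966 0.2043 0.1564] 0.0027031907416169318
mat [ 0.6267 -0.0467  0.0083] 0.001657208093209815
hinge [ 0.6819 -0.1264  0.0595] 0.0013941120735718158
pintop [ 0.5302 -0.2631  0.1025] 0.00042118941280097237
jarlid [ 0.5116 -0.0285  0.1048] 0.0025933775906539017
mat [ 0.6267 -0.0469  0.013 ] [ 0.6234 -0.0513  0.013 ] hinge [ 0.6798 -0.1257  0.066 ] pin [ 0.53   -0.2625  0.106 ] jar [ 0.5103 -0.0281  0.105 ]
[array([0.7131, 0.0113, 0.038 ]), array([0.4511, 0.0581, 0.038 ]), array([0.4539, 0.2449, 0.01  ]), array([0.4697, 0.1469, 0.01  ]), array([0.6143, 0.1704, 0.01  ])] tray yaw -10.135085270570164 stand 9.221953384222674 9.148099602273495
len 0.2661545813002934 0.09920986527096684
[0.2872 0.6102 0.2032] 0.1
[[-0.9048  0.4258 -0.0006]
 [ 0.4258  0.9048 -0.0016]
 [-0.0001 -0.0017 -1.    ]]
```

>>> {"method": "carry_out", "body": {
  "targets": [
    [0, 0, -0.8, -6.88, 1],
    [0, 0, -0.8, -6.88, 1],
    [0, 0, -0.8, -6.88, 1],
    [0, 0, -0.8, -6.88, 1],
    [0, 0, -0.8, -6.88, 1],
    [-0.7, -2.2, 0, 0, 1],
    [-0.7, -2.2, 0, 0, 1],
    [-0.7, -2.2, 0, 0, 1],
    [-0.7, -2.2, 0, 0, 1],
    [-0.7, -2.2, 0, 0, 1],
    [-0.7, -2.2, 0, 0, 1],
    [0, 0, 0, 0, 1]
  ],
  "force": 25
}}

```text
t: 1.3
eef_pos: [0.3526, 0.4836, 0.2438]
tool_rot: [0.0, -0.078, 0.997, -0.001]
contact_force: [-0.6, -0.1, 0.5]
gripper_width: 0.999
grasp_force: 0.0
```

>>> {"method": "carry_out", "body": {
  "targets": [
    [-0.9, -2.73, 0, 0, 1],
    [-0.9, -2.73, 0, 0, 1],
    [-0.9, -2.73, 0, 0, 1],
    [-0.9, -2.73, 0, 0, 1],
    [-0.9, -2.73, 0, 0, 1],
    [-0.9, -2.73, 0, 0, 1],
    [-0.9, -2.73, 0, 0, 1],
    [-0.9, -2.73, 0, 0, 1],
    [-0.9, -2.73, 0, 0, 1],
    [-0.9, -2.73, 0, 0, 1],
    [-0.9, -2.73, 0, 0, 1],
    [0, 0, 0, 0, 1]
  ]
}}

```text
t: 2.5
eef_pos: [0.4975, 0.2027, 0.2439]
tool_rot: [0.0, -0.077, 0.997, -0.001]
contact_force: [-0.2, 0.3, -0.4]
gripper_width: 1.0
grasp_force: 0.0
```

>>> {"method": "carry_out", "body": {
  "targets": [
    [0, 0, 1.3, 0, 1],
    [0, 0, 1.3, 0, 1],
    [0, 0, 1.3, 0, 1],
    [0, 0, 1.3, 0, 1],
    [0, 0, 1.3, 0, 1],
    [0, 0, 1.3, 0, 1],
    [0, 0, 1.3, 0, 1],
    [0, 0, 1.3, 0, 1],
    [0, 0, 0, 0, 1],
    [0, 0, 0, 0, 1]
  ]
}}

```text
t: 3.5
eef_pos: [0.4957, 0.2065, 0.1399]
tool_rot: [-0.0, -0.08, 0.997, -0.0]
contact_force: [0.0, -0.3, -0.5]
gripper_width: 0.997
grasp_force: 0.0
```

>>> {"method": "carry_out", "body": {
  "targets": [
    [0, 0, 0, 0, -1],
    [0, 0, 0, 0, -1],
    [0, 0, 0, 0, -1],
    [0, 0, 0, 0, -1],
    [0, 0, 0, 0, -1],
    [0, 0, 0, 0, -1],
    [0, 0, 0, 0, -1],
    [0, 0, 0, 0, -1],
    [0, 0, 0, 0, -1],
    [0, 0, 0, 0, -1]
  ],
  "force": 25
}}

```text
t: 4.5
eef_pos: [0.4959, 0.2066, 0.1407]
tool_rot: [0.0, -0.08, 0.997, 0.0]
contact_force: [-1.8, -0.9, 6.0]
gripper_width: 0.392
grasp_force: 24.5
```

>>> {"method": "carry_out", "body": {
  "targets": [
    [0, 0, -0.3, 0, -1],
    [0, 0, -0.6, 0, -1],
    [0, 0, -1, 0, -1],
    [0, 0, -1.2, 0, -1],
    [0, 0, -1.2, 0, -1],
    [0, 0, -1.2, 0, -1],
    [0, 0, -1.2, 0, -1],
    [0, 0, -1.2, 0, -1],
    [0, 0, -1.2, 0, -1],
    [0, 0, -1.2, 0, -1],
    [0, 0, -1, 0, -1],
    [0, 0, -0.6, 0, -1]
  ]
}}

```text
t: 5.7
eef_pos: [0.4961, 0.2068, 0.2603]
tool_rot: [0.001, -0.08, 0.997, 0.0]
contact_force: [0.1, -0.0, -2.2]
gripper_width: 0.392
grasp_force: 25.8
```

```bash
python3 - <<'E'
from h import *
import cv2
a=imaging.read_camera("top")[150:330,150:370,::-1];b=imaging.read_camera("side")[110:310,180:400,::-1]
a=cv2.resize(a,(400,327),interpolation=cv2.INTER_CUBIC);b=cv2.resize(b,(400,364),interpolation=cv2.INTER_CUBIC)
o=np.zeros((364,800,3),np.uint8);o[:327,:400]=a;o[:,400:]=b;cv2.imwrite("pics/l.png",o)
s=bot.get_obs();print(s["eef_pos"],s["contact_force"],s["torque"],s["gripper_width"],s["t"])
E
```

```text
[0.4961242  0.20682153 0.26001467] [ 0.76321782  0.02186556 -2.95964837] [-0.02560556  0.04936074 -0.00799569] 0.39268194183142524 5.8
```

View pics/l.png

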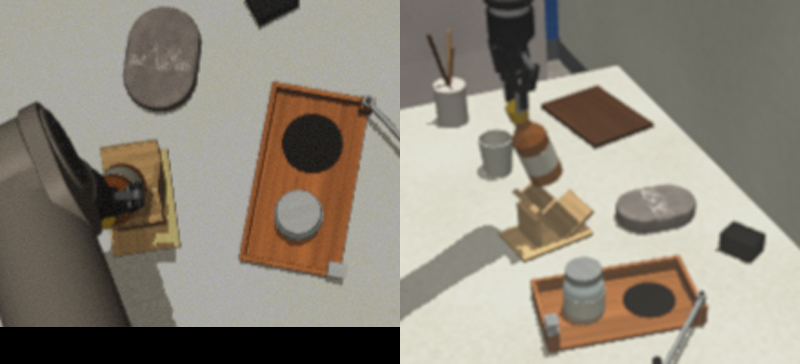

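The bottle is held by its cap at (515,112) and clear of the stand. It still leans, with its base at (548,180). I'll yaw it so the lean points away from the jar before placing.

>>> {"method": "carry_out", "body": {
  "targets": [
    [0, 0, 0, -3, -1],
    [0, 0, 0, -5, -1],
    [0, 0, 0, -5.5, -1],
    [0, 0, 0, -5.5, -1],
    [0, 0, 0, -5.5, -1],
    [0, 0, 0, -5.5, -1],
    [0, 0, 0, -5.5, -1],
    [0, 0, 0, -5.5, -1],
    [0, 0, 0, -5.5, -1],
    [0, 0, 0, -5.5, -1],
    [0, 0, 0, -5, -1],
    [0, 0, 0, -3, -1]
  ],
  "force": 20
}}

```text
t: 7.0
eef_pos: [0.4953, 0.2063, 0.2583]
tool_rot: [-0.001, -0.569, 0.822, 0.0]
contact_force: [-0.1, 0.4, -2.4]
gripper_width: 0.394
grasp_force: 25.8
```

>>> {"method": "carry_out", "body": {
  "targets": [
    [0.8, -0.6, 0, 0, -1],
    [1.6, -1.3, 0, 0, -1],
    [2.4, -1.9, 0, 0, -1],
    [2.7, -2.1, 0, 0, -1],
    [3, -2.3, 0, 0, -1],
    [3, -2.3, 0, 0, -1],
    [3, -2.3, 0, 0, -1],
    [3, -2.3, 0, 0, -1],
    [2.7, -2.1, 0, 0, -1],
    [2.4, -1.9, 0, 0, -1],
    [1.6, -1.3, 0, 0, -1],
    [0.8, -0.6, 0, 0, -1]
  ],
  "force": 20
}}

```text
t: 8.2
eef_pos: [0.5959, -0.124, 0.2585]
tool_rot: [-0.001, -0.566, 0.825, -0.0]
contact_force: [-0.8, -0.5, -2.5]
gripper_width: 0.391
grasp_force: 25.0
```

```bash
python3 - <<'E'
from h import *
import cv2
a=imaging.read_camera("side")[150:320,230:420,::-1]
cv2.imwrite("pics/m.png",cv2.resize(a,None,fx=3.5,fy=3.5,interpolation=cv2.INTER_CUBIC))
s=bot.get_obs();print(s["eef_pos"],s["contact_force"],s["torque"],s["grasp_force"],s["tool_rot"])
E
```

```text
[ 0.59595724 -0.12445567  0.25857974] [-0.53021866 -1.33391385 -1.9113519 ] [-0.21531611  0.01488061 -0.01531825] 24.937393069267273 [-7.91727867e-04 -5.65697686e-01  8.24612134e-01 -5.74852831e-04]
```

View pics/m.png

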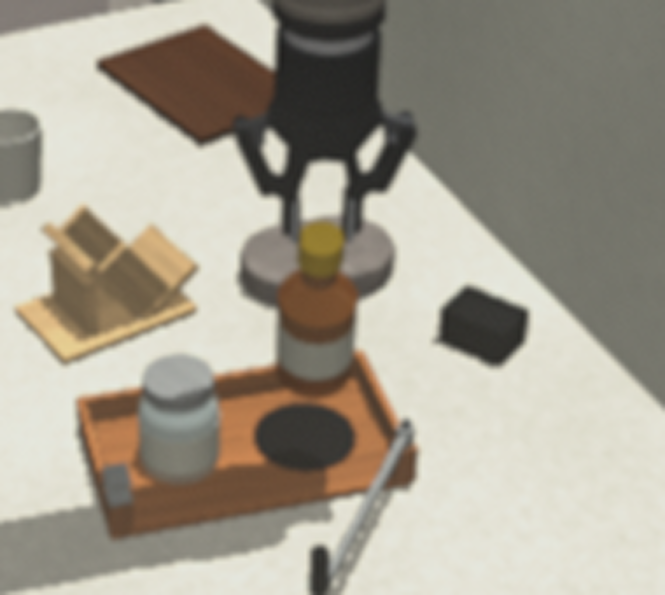

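The bottle leans toward the camera above the mat. Its cap top is at (321,223) and its lowest base rim at about (312,391). I'll fit the tilt to those points.

```bash
cat >> h.py <<'E'
def extent(base,th,lean):
    "rows (full image, side) of cap-top and base rim extremes; lean: horizontal unit dir of cap"
    a=np.r_[np.sin(th)*lean,np.cos(th)];e1=np.r_[np.cos(th)*lean,-np.sin(th)];e2=np.cross(a,e1)
    r=lambda h,R:np.array([proj("side",base+a*h+R*(np.cos(f)*e1+np.sin(f)*e2)) for f in np.linspace(0,6.28,40)])
    return r(.165,.018)[:,1].min(),r(0,.032)[:,1].max(),r(0,.032)[:,0].mean(),r(.165,.018)[:,0].mean()
E
python3 - <<'E'
from h import *
lean=np.array([-.352,-.936]);cap=np.array([.596,-.1242,.2585+.0195])
f=lambda u,v:(229.5+(u+.5)/3.5,149.5+(v+.5)/3.5)
print("meas",f(322,223),f(312,391))
for d in range(0,45,5):
    t=np.radians(d);a=np.r_[np.sin(t)*lean,np.cos(t)]
    print(d,np.round(extent(cap-.152*a,t,lean),1))
E
```

```text
meas (321.6428571428571, 213.35714285714286) (318.7857142857143, 261.3571428571429)
0 [210.7 269.6 320.2 321.9]
5 [210.4 267.1 319.7 321.9]
10 [210.3 264.3 319.3 322. ]
15 [210.2 261.2 318.8 322. ]
20 [210.2 257.9 318.5 322. ]
25 [210.2 254.3 318.1 322.1]
30 [210.3 250.5 317.7 322.1]
35 [210.4 246.6 317.4 322.1]
40 [210.7 242.5 317.2 322.2]
```

>>> {"method": "carry_out", "body": {
  "targets": [
    [-0.3, 0, 0.4, 0, -1],
    [-0.3, 0, 0.8, 0, -1],
    [-0.3, 0, 1, 0, -1],
    [-0.3, 0, 1, 0, -1],
    [-0.3, 0, 1, 0, -1],
    [-0.3, 0, 1, 0, -1],
    [-0.3, 0, 1, 0, -1],
    [-0.3, 0, 1, 0, -1],
    [-0.3, 0, 0.9, 0, -1],
    [-0.2, 0, 0.8, 0, -1],
    [0, 0, 0.6, 0, -1],
    [0, 0, 0.4, 0, -1]
  ]
}}

```text
t: 9.45
eef_pos: [0.6063, -0.0933, 0.1595]
tool_rot: [-0.0, -0.568, 0.823, 0.0]
contact_force: [-0.4, -0.5, -3.3]
gripper_width: 0.392
grasp_force: 24.9
```

>>> {"method": "carry_out", "body": {
  "targets": [
    [0, 0, 0.1, 0, -1],
    [0, 0, 0, 0, -1],
    [0, 0, 0, 0, -1]
  ]
}}

```text
t: 9.75
eef_pos: [0.6067, -0.0934, 0.1595]
tool_rot: [0.0, -0.568, 0.823, -0.0]
contact_force: [0.3, -0.0, -2.0]
gripper_width: 0.394
grasp_force: 24.8
```

>>> {"method": "carry_out", "body": {
  "targets": [
    [0, 0, 0.2, 0, -1],
    [0, 0, 0.2, 0, -1],
    [0, 0, 0, 0, -1]
  ]
}}

```text
t: 10.05
eef_pos: [0.6062, -0.0932, 0.1548]
tool_rot: [-0.0, -0.568, 0.823, 0.0]
contact_force: [-0.2, 1.2, -3.0]
gripper_width: 0.394
grasp_force: 24.9
```

>>> {"method": "carry_out", "body": {
  "targets": [
    [0, 0, 0.2, 0, -1],
    [0, 0, 0, 0, -1],
    [0, 0, 0, 0, -1]
  ]
}}

```text
t: 10.35
eef_pos: [0.6064, -0.0933, 0.153]
tool_rot: [-0.0, -0.568, 0.823, 0.0]
contact_force: [0.2, 0.4, -3.1]
gripper_width: 0.393
grasp_force: 24.9
```

>>> {"method": "carry_out", "body": {
  "targets": [
    [0, 0, 0.2, 0, -1],
    [0, 0, 0, 0, -1],
    [0, 0, 0, 0, -1]
  ]
}}

```text
t: 10.65
eef_pos: [0.6064, -0.0933, 0.151]
tool_rot: [-0.0, -0.568, 0.823, 0.0]
contact_force: [0.4, 0.3, -3.4]
gripper_width: 0.395
grasp_force: 24.9
```

>>> {"method": "carry_out", "body": {
  "targets": [
    [0, 0, 0.2, 0, -1],
    [0, 0, 0, 0, -1],
    [0, 0, 0, 0, -1]
  ]
}}

```text
t: 10.95
eef_pos: [0.6064, -0.0933, 0.1491]
tool_rot: [-0.0, -0.568, 0.823, 0.0]
contact_force: [-0.1, -0.6, -2.5]
gripper_width: 0.394
grasp_force: 24.9
```

>>> {"method": "carry_out", "body": {
  "targets": [
    [0, 0, 0.2, 0, -1],
    [0, 0, 0, 0, -1],
    [0, 0, 0, 0, -1]
  ]
}}

```text
t: 11.25
eef_pos: [0.6075, -0.0936, 0.1486]
tool_rot: [0.001, -0.568, 0.823, -0.001]
contact_force: [-0.2, -0.6, 5.9]
gripper_width: 0.393
grasp_force: 25.9
```

>>> {"method": "carry_out", "body": {
  "targets": [
    [0, 0, 0.2, 0, -1],
    [0, 0, 0, 0, -1],
    [0, 0, 0, 0, -1]
  ]
}}

```text
t: 11.55
eef_pos: [0.6086, -0.0939, 0.1482]
tool_rot: [0.002, -0.568, 0.823, -0.002]
contact_force: [-2.2, -0.5, 13.9]
gripper_width: 0.396
grasp_force: 26.9
```

>>> {"method": "carry_out", "body": {
  "targets": [
    [0, 0, 0.2, 0, -1],
    [0, 0, 0, 0, -1],
    [0, 0, 0, 0, -1]
  ]
}}

```text
t: 11.85
eef_pos: [0.6101, -0.0944, 0.1477]
tool_rot: [0.003, -0.567, 0.823, -0.003]
contact_force: [-2.6, -0.5, 19.9]
gripper_width: 0.389
grasp_force: 28.8
```

>>> {"method": "carry_out", "body": {
  "targets": [
    [0, 0, -0.45, 0, -1],
    [-0.27, 0, -0.05, 0, -1],
    [-0.27, 0, -0.03, 0, -1],
    [-0.27, 0, -0.03, 0, -1],
    [-0.27, 0, -0.02, 0, -1],
    [-0.27, 0, -0.02, 0, -1],
    [-0.27, 0, -0.01, 0, -1],
    [-0.27, 0, 0, 0, -1],
    [-0.27, 0, 0, 0, -1],
    [0, 0, 0, 0, -1]
  ]
}}

```text
t: 12.85
eef_pos: [0.614, -0.0724, 0.1489]
tool_rot: [-0.0, -0.568, 0.823, 0.0]
contact_force: [0.4, -0.9, -2.3]
gripper_width: 0.394
grasp_force: 26.9
```

```bash
cat > see.py <<'E'
import sys
from h import *
import cv2
a=imaging.read_camera("side")[190:300,270:380,::-1];b=imaging.read_camera("top")[190:300,270:380,::-1]
r=lambda x:cv2.resize(x,(396,396),interpolation=cv2.INTER_CUBIC)
cv2.imwrite(sys.argv[1],np.hstack([r(a),r(b)]))
s=bot.get_obs();print(s["eef_pos"],s["contact_force"],s["torque"],s["grasp_force"],s["t"])
E
python3 see.py pics/n1.png
```

```text
[ 0.61391706 -0.07302558  0.14902563] [-0.78772796  0.24207638 -1.61790876] [-0.13200869  0.07970772 -0.07325983] 26.83474838733673 12.95
```

View pics/n1.png

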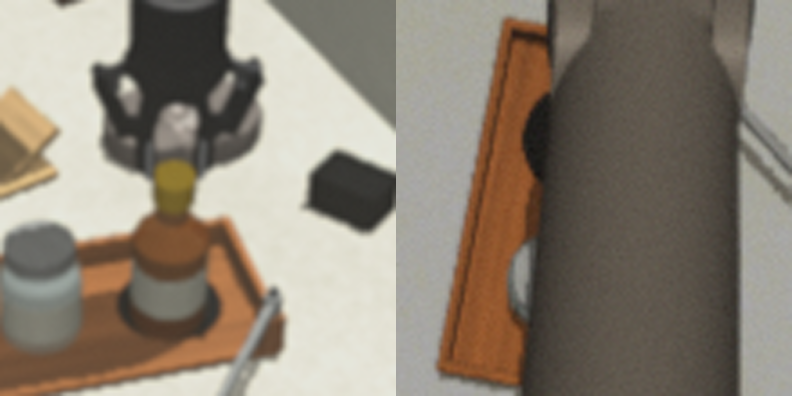

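The side crop shows the cap top at (176,162) and the base rim at (172,337) on the mat. I'll fit the tilt again.

```bash
python3 - <<'E'
from h import *
lean=np.array([-.352,-.936])
for dz in(.0145,.0195):
  cap=np.array([.614,-.0728,.149+dz])
  print("meas",[235.0,283.6,317.8,318.8])
  for d in range(-10,30,5):
    t=np.radians(d);a=np.r_[np.sin(t)*lean,np.cos(t)];b=cap-.152*a
    print(d,np.round(extent(b,t,lean),1),"base z low",round((b[2]-.032*abs(np.sin(t)))*1e3,1),b[:2])
print(proj("side",np.array([.626,-.0465,.013])),"mat centre px; meas ",270+168/3.6,190+305/3.6)
E
```

```text
meas [235.0, 283.6, 317.8, 318.8]
-10 [233.4 290.6 317.8 318.2] base z low 8.3 [ 0.60470913 -0.09750527]
-5 [233.2 288.8 317.4 318.3] base z low 9.3 [ 0.60933682 -0.08519982]
0 [232.9 286.6 317.  318.3] base z low 11.5 [ 0.614  -0.0728]
5 [232.8 284.2 316.6 318.3] base z low 9.3 [ 0.61866318 -0.06040018]
10 [232.6 281.4 316.2 318.4] base z low 8.3 [ 0.62329087 -0.04809473]
15 [232.6 278.5 315.8 318.4] base z low 8.4 [ 0.62784785 -0.0359773 ]
20 [232.6 275.3 315.4 318.4] base z low 9.7 [ 0.63229945 -0.02414011]
25 [232.6 271.8 315.1 318.5] base z low 12.2 [ 0.63661177 -0.01267325]
meas [235.0, 283.6, 317.8, 318.8]
-10 [232.1 289.3 317.9 318.3] base z low 13.3 [ 0.60470913 -0.09750527]
-5 [231.8 287.5 317.4 318.3] base z low 14.3 [ 0.60933682 -0.08519982]
0 [231.6 285.4 317.  318.3] base z low 16.5 [ 0.614  -0.0728]
5 [231.4 282.9 316.6 318.4] base z low 14.3 [ 0.61866318 -0.06040018]
10 [231.3 280.2 316.2 318.4] base z low 13.3 [ 0.62329087 -0.04809473]
15 [231.2 277.3 315.8 318.5] base z low 13.4 [ 0.62784785 -0.0359773 ]
20 [231.2 274.  315.5 318.5] base z low 14.7 [ 0.63229945 -0.02414011]
25 [231.3 270.6 315.1 318.5] base z low 17.2 [ 0.63661177 -0.01267325]
(np.float64(316.6897905494473), np.float64(272.96491426660845)) mat centre px; meas  316.6666666666667 274.72222222222223
```

>>> {"method": "carry_out", "body": {
  "targets": [
    [0, 0, 0.2, 0, -1],
    [-0.3, 0, 0, 0, -1],
    [-0.3, 0, 0.02, 0, -1],
    [-0.3, 0, 0.03, 0, -1],
    [-0.3, 0, 0.04, 0, -1],
    [-0.3, 0, 0.04, 0, -1],
    [-0.3, 0, 0.05, 0, -1],
    [-0.3, 0, 0.05, 0, -1],
    [-0.3, 0, 0.05, 0, -1],
    [-0.2, 0, 0.05, 0, -1],
    [0, 0, 0, 0, -1]
  ]
}}

```text
t: 14.05
eef_pos: [0.6253, -0.0495, 0.1464]
tool_rot: [0.002, -0.568, 0.823, -0.002]
contact_force: [-1.3, -1.9, 11.5]
gripper_width: 0.397
grasp_force: 30.5
```

```bash
python3 see.py pics/n2.png
```

```text
[ 0.62517827 -0.04987139  0.14636415] [-1.96027299 -2.22769113 12.03608232] [-0.52564782  0.45579403 -0.05325364] 30.438075363636017 14.15
```

View pics/n2.png

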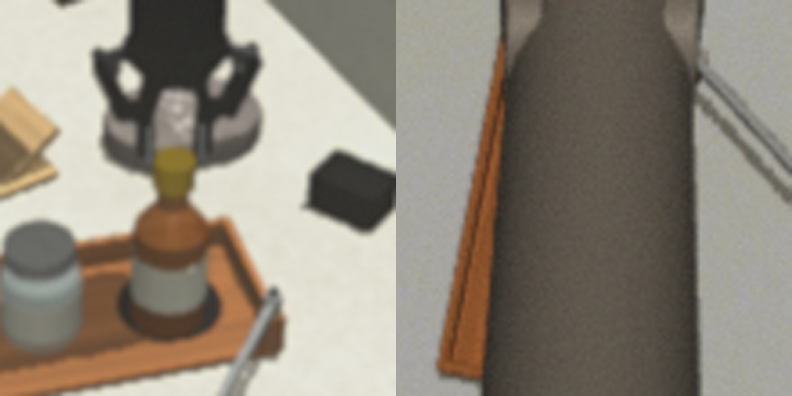

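The cap top is at (175,149) and the base rim at (170,336), central on the mat and about upright, with 12 N of press. I'll ease the press off and release.

>>> {"method": "carry_out", "body": {
  "targets": [
    [0, 0, -0.1, 0, -1],
    [0, 0, -0.1, 0, -1],
    [0, 0, -0.05, 0, -1],
    [0, 0, 0, 0, -1],
    [0, 0, 0, 0, -0.1],
    [0, 0, 0, 0, 0],
    [0, 0, 0, 0, 0.1],
    [0, 0, 0, 0, 0.3],
    [0, 0, 0, 0, 0.6],
    [0, 0, 0, 0, 1],
    [0, 0, 0, 0, 1],
    [0, 0, 0, 0, 1]
  ]
}}

```text
t: 15.35
eef_pos: [0.6233, -0.0488, 0.1464]
tool_rot: [0.0, -0.568, 0.823, 0.0]
contact_force: [0.1, 0.3, 0.0]
gripper_width: 1.002
grasp_force: 0.0
```

```bash
python3 see.py pics/n3.png
```

```text
[ 0.62333275 -0.04881018  0.14641573] [-0.28942221 -0.39923958  0.30929309] [ 0.05366968  0.02860593 -0.00694567] 0.0 15.45
```

View pics/n3.png

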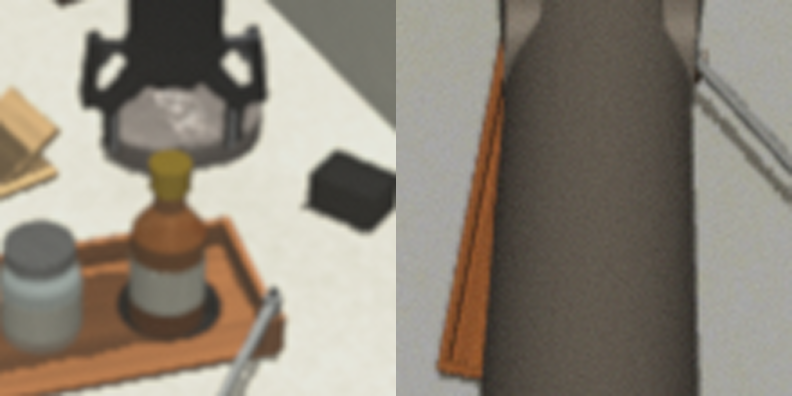

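The bottle stands free and upright on the mat. I'll retreat upward, then move out beyond the pin.

>>> {"method": "carry_out", "body": {
  "targets": [
    [0, 0, -0.5, 0, 1],
    [0, 0, -1, 0, 1],
    [0, 0, -1.5, 0, 1],
    [0, 0, -1.5, 0, 1],
    [0, 0, -1.5, 0, 1],
    [0, 0, -1.5, 0, 1],
    [0, 0, -1.5, 0, 1],
    [0, 0, -1.5, 0, 1],
    [0, 0, -1, 0, 1],
    [0, 0, 0, 0, 0.5],
    [0, 0, 0, 0, 0]
  ]
}}

```text
t: 16.55
eef_pos: [0.6232, -0.0488, 0.2611]
tool_rot: [-0.0, -0.568, 0.823, 0.0]
contact_force: [-0.2, 0.8, -0.5]
gripper_width: 0.693
grasp_force: 0.0
```

>>> {"method": "carry_out", "body": {
  "targets": [
    [2.2, -0.31, 0, 0, -1],
    [2.2, -0.31, 0, 0, -1],
    [2.2, -0.31, 0, 0, -1],
    [2.2, -0.31, 0, 0, -1],
    [2.2, -0.31, 0, 0, -1],
    [2.2, -0.31, 0, 0, -1],
    [2.2, -0.31, 0, 0, -1],
    [2.2, -0.31, 0, 0, -1],
    [2.2, -0.31, 0, 0, -1],
    [2.2, -0.31, 0, 0, -1],
    [2.2, -0.31, 0, 0, -1],
    [2.2, -0.31, 0, 0, -1]
  ]
}}

```text
t: 17.75
eef_pos: [0.5635, -0.3096, 0.2602]
tool_rot: [-0.0, -0.568, 0.823, 0.001]
contact_force: [-1.1, -0.9, -0.4]
gripper_width: -0.002
grasp_force: 0.0
```

>>> {"method": "carry_out", "body": {
  "targets": [
    [0, 0, 0, -6.5, -1],
    [0, 0, 0, -6.5, -1],
    [0, 0, 0, -6.5, -1],
    [0, 0, 0, -6.5, -1],
    [0, 0, 0, 0, -1]
  ]
}}

```text
t: 18.25
eef_pos: [0.565, -0.3004, 0.2442]
tool_rot: [0.01, 0.718, -0.696, -0.005]
contact_force: [-0.7, 0.3, -1.3]
gripper_width: 0.001
grasp_force: 0.0
```

```bash
python3 see.py pics/n4.png; python3 - <<'E'
from h import *
import cv2
im=imaging.read_camera("top");h=cv2.cvtColor(im,cv2.COLOR_RGB2HSV)
y=(h[...,0]>20)&(h[...,0]<32)&(h[...,1]>180)&(h[...,2]>90)
y[:215]=0;y[300:]=0;y[:,:300]=0;y[:,370:]=0
v,u=np.nonzero(y);print(len(u),u.mean(),v.mean(),"cap",plane("top",u.mean(),v.mean(),.178),plane("top",u.mean(),v.mean(),.165))
print(bot.get_obs()["q"])
E
```

```text
[ 0.56842577 -0.29534289  0.25016156] [0.92863132 1.01570356 0.97180106] [0.0842007  0.00399871 0.00501919] 0.0 18.35
172 327.1860465116279 221.07558139534885 cap [ 0.61663293 -0.05817407  0.178     ] [ 0.61905588 -0.05846227  0.165     ]
[ 1.20539975  0.79415322 -1.41001963  1.52518006  0.79095561  1.49930526
  2.95833557]
```

>>> {"method": "carry_out", "body": {
  "targets": [
    [0, 0, 0, 8, -1],
    [0, 0, 0, 8, -1],
    [0, 0, 0, 8, -1],
    [0, 0, 0, 8, -1],
    [0, 0, 0, 8, -1],
    [0, 0, 0, 8, -1],
    [0, 0, 0, 8, -1],
    [0, 0, 0, 8, -1],
    [0, 0, 0, 8, -1],
    [0, 0, 0, 8, -1],
    [0, 0, 0, 0, -1]
  ]
}}

```text
t: 19.5
eef_pos: [0.5699, -0.2941, 0.2539]
tool_rot: [-0.004, -0.106, 0.994, -0.006]
contact_force: [-0.2, 1.3, 0.4]
gripper_width: 0.002
grasp_force: 0.0
```

```bash
cat > m.py <<'E'
from h import *
import cv2
from scipy.optimize import least_squares
f=np.linspace(0,2*np.pi,40);circ=lambda r,z:np.c_[r*np.cos(f),r*np.sin(f),0*f+z]
def hullc(n,x,y,parts):
    p=np.array([proj(n,q+[x,y,0]) for c in parts for q in c],np.float32)
    m=cv2.moments(cv2.convexHull(p));return np.array([m["m10"],m["m01"]])/m["m00"],m["m00"]
def fit(n,uv,parts):
    s=least_squares(lambda w:hullc(n,*w,parts)[0]-uv,[.62,-.05]);return s.x,hullc(n,*s.x,parts)[1]
def blob(im,fn,box):
    m=np.zeros(im.shape[:2],np.uint8);x0,y0,x1,y1=box
    m[y0:y1,x0:x1]=fn(cv2.cvtColor(im,cv2.COLOR_RGB2HSV).astype(int))[y0:y1,x0:x1]
    k,l,st,c=cv2.connectedComponentsWithStats(m);i=1+st[1:,4].argmax();return c[i],st[i]
yel=lambda h:(h[...,0]>18)&(h[...,0]<34)&(h[...,1]>130)&(h[...,2]>70)
drk=lambda h:h[...,2]<75
cap=[circ(.018,.178),circ(.018,.151)];mat=[circ(.046,.013)]
for n,mb,cb in(("top",(295,205,345,252),(295,200,360,260)),("side",(298,255,336,292),(300,215,340,255))):
    i0=cv2.imread(f"pics/{n}0.png")[:,:,::-1].copy()
    c,s=blob(i0,drk,mb);print(n,"mat",c,s,*fit(n,c,mat))
    c,s=blob(imaging.read_camera(n),yel,cb);print(n,"cap",c,s,*fit(n,c,cap))
o=bot.get_obs();print(o["eef_pos"],o["tool_rot"],o["q"])
E
python3 m.py
```

```text
top mat [321.35689046 228.60070671] [305 213  34  32 849] [ 0.62649072 -0.0461074 ] 873.7836246276274
top cap [327.10582011 220.93121693] [320 214  15  15 189] [ 0.61925979 -0.0582374 ] 199.01250517810695
side mat [316.66052632 274.41315789] [304 266  27  18 380] [ 0.62337659 -0.05162971] 453.1387015180662
side cap [316.94117647 237.65441176] [311 231  13  15 136] [ 0.61568246 -0.06122505] 164.3231307824608
[ 0.56941541 -0.29485224  0.25286008] [-0.00475795 -0.10772753  0.99415391 -0.00548971] [ 1.10802317  0.6245804  -1.1274488   1.53046773  0.5834664   1.36023793
  1.71168166]
```

In both cameras the cap sits about 12–14 mm off the mat's centre, which is too near the 15 mm limit. There is time to regrasp and re-centre it.

>>> {"method": "carry_out", "body": {
  "targets": [
    [-0.89, 2, 0, 0, 1],
    [-0.89, 2, 0, 0, 1],
    [-0.89, 2, 0, 0, 1],
    [-0.89, 2, 0, 0, 1],
    [-0.89, 2, 0, 0, 1],
    [-0.89, 2, 0, 0, 1],
    [-0.89, 2, 0, 0, 1],
    [-0.89, 2, 0, 0, 1],
    [-0.89, 2, 0, 0, 1],
    [-0.89, 2, 0, 0, 1],
    [-0.89, 2, 0, 0, 1],
    [0, 0, 0, 0, 1]
  ]
}}

```text
t: 20.8
eef_pos: [0.6185, -0.0557, 0.2492]
tool_rot: [-0.005, -0.11, 0.994, -0.004]
contact_force: [-0.4, 1.1, -0.4]
gripper_width: 1.004
grasp_force: 0.0
```

```bash
python3 - <<'E'
from h import *
from scipy.spatial.transform import Rotation as R
o=bot.get_obs();M=R.from_quat(np.roll(o["tool_rot"],-1)).as_matrix();print(o["eef_pos"],M)
print("shift cm to cap",M.T@(np.array([.6185,-.0585,.147])-o["eef_pos"])*100,"then",M.T@np.array([.0075,.011,0])*100)
E
```

```text
[ 0.61846197 -0.05572231  0.24915131] [[-0.97593127 -0.21789568 -0.00892369]
 [-0.2178255   0.9759532  -0.00820997]
 [ 0.01049802 -0.00606856 -0.99992648]]
shift cm to cap [-0.05044536 -0.20992739 10.21662656] then [-0.9715565   0.91012676 -0.01572374]
```

>>> {"method": "carry_out", "body": {
  "targets": [
    [-0.05, -0.2, 1, 0, 1],
    [0, 0, 1.3, 0, 1],
    [0, 0, 1.3, 0, 1],
    [0, 0, 1.3, 0, 1],
    [0, 0, 1.3, 0, 1],
    [0, 0, 1.3, 0, 1],
    [0, 0, 1.2, 0, 1],
    [0, 0, 0.9, 0, 1],
    [0, 0, 0.6, 0, 1],
    [0, 0, 0, 0, 1],
    [0, 0, 0, 0, 1]
  ]
}}

```text
t: 21.9
eef_pos: [0.6183, -0.0635, 0.1463]
tool_rot: [-0.006, -0.105, 0.994, -0.005]
contact_force: [-0.6, 0.0, -0.3]
gripper_width: 0.997
grasp_force: 0.0
```

>>> {"method": "carry_out", "body": {
  "targets": [
    [0, 0, 0, 0, 0.3],
    [0, 0, 0, 0, 0.1],
    [0, 0, 0, 0, 0],
    [0, 0, 0, 0, -0.1],
    [0, 0, 0, 0, -0.2],
    [0, 0, 0, 0, -0.3],
    [0, 0, 0, 0, -1],
    [0, 0, 0, 0, -1],
    [0, 0, 0, 0, -1],
    [0, 0, 0, 0, -1]
  ]
}}

```text
t: 22.9
eef_pos: [0.6183, -0.0635, 0.1464]
tool_rot: [-0.006, -0.105, 0.994, -0.005]
contact_force: [-0.7, 1.7, 4.7]
gripper_width: 0.401
grasp_force: 20.0
```

```bash
python3 m.py|grep -v mat
```

```text
Traceback (most recent call last):
  File "m.py", line 20, in <module>
    c,s=blob(imaging.read_camera(n),yel,cb);print(n,"cap",c,s,*fit(n,c,cap))
        ~~~~^^^^^^^^^^^^^^^^^^^^^^^^^^^^^^^
  File "m.py", line 13, in blob
    k,l,st,c=cv2.connectedComponentsWithStats(m);i=1+st[1:,4].argmax();return c[i],st[i]
                                                     ~~~~~~~~~~~~~~~^^
ValueError: attempt to get argmax of an empty sequence
```

>>> {"method": "carry_out", "body": {
  "targets": [
    [0, 0, -0.2, 0, -1],
    [0, 0, -0.2, 0, -1],
    [0, 0, -0.1, 0, -1],
    [0, 0, 0, 0, -1],
    [-0.2, 0.27, 0, 0, -1],
    [-0.2, 0.27, 0, 0, -1],
    [-0.2, 0.27, 0, 0, -1],
    [-0.2, 0.27, 0, 0, -1],
    [-0.24, 0.28, 0, 0, -1],
    [0, 0, 0, 0, -1],
    [0, 0, 0, 0, -1]
  ],
  "force": 30
}}

```text
t: 24.05
eef_pos: [0.6255, -0.0481, 0.1508]
tool_rot: [-0.006, -0.105, 0.994, -0.005]
contact_force: [-0.4, -0.7, -2.4]
gripper_width: 0.398
grasp_force: 30.0
```

>>> {"method": "carry_out", "body": {
  "targets": [
    [0, 0, 0.2, 0, -1],
    [0, 0, 0.2, 0, -1],
    [0, 0, 0.1, 0, -1],
    [0, 0, 0, 0, -1],
    [0, 0, 0, 0, -1]
  ]
}}

```text
t: 24.55
eef_pos: [0.6259, -0.048, 0.1465]
tool_rot: [-0.005, -0.105, 0.994, -0.005]
contact_force: [-1.3, -0.2, 4.0]
gripper_width: 0.395
grasp_force: 30.7
```

>>> {"method": "carry_out", "body": {
  "targets": [
    [0, 0, 0, 0, -0.1],
    [0, 0, 0, 0, 0],
    [0, 0, 0, 0, 0.1],
    [0, 0, 0, 0, 0.5],
    [0, 0, 0, 0, 1],
    [0, 0, 0, 0, 1],
    [0, 0, 0, 0, 1],
    [0, 0, -0.5, 0, 1],
    [0, 0, -1, 0, 1],
    [0, 0, -1.5, 0, 1],
    [0, 0, -1.5, 0, 1],
    [0, 0, -1.5, 0, 1]
  ]
}}

```text
t: 25.75
eef_pos: [0.6264, -0.0473, 0.2078]
tool_rot: [-0.005, -0.105, 0.994, -0.005]
contact_force: [0.7, -0.9, -0.2]
gripper_width: 1.001
grasp_force: 0.0
```

>>> {"method": "carry_out", "body": {
  "targets": [
    [0, 0, -1.5, 0, 1],
    [0, 0, -1.5, 0, 1],
    [0.9, -2.2, 0, 0, 1],
    [0.9, -2.2, 0, 0, 1],
    [0.9, -2.2, 0, 0, 0],
    [0.9, -2.2, 0, 0, -1],
    [0.9, -2.2, 0, 0, -1],
    [0.9, -2.2, 0, 0, -1],
    [0.9, -2.2, 0, 0, -1],
    [0.9, -2.2, 0, 0, -1],
    [0.9, -2.2, 0, 0, -1],
    [0.9, -2.2, 0, 0, -1]
  ]
}}

```text
t: 26.95
eef_pos: [0.5841, -0.2822, 0.2395]
tool_rot: [-0.006, -0.105, 0.994, -0.005]
contact_force: [-0.4, -0.5, 0.3]
gripper_width: 0.001
grasp_force: 0.0
```

```bash
python3 m.py
```

```text
top mat [321.35689046 228.60070671] [305 213  34  32 849] [ 0.62649072 -0.0461074 ] 873.7836246276274
top cap [320.92972973 217.81621622] [314 211  15  15 185] [ 0.62676283 -0.04315411] 199.33236306463368
side mat [316.66052632 274.41315789] [304 266  27  18 380] [ 0.62337659 -0.05162971] 453.1387015180662
side cap [317.07518797 234.20300752] [312 228  12  14 133] [ 0.62341724 -0.04633308] 161.20552079332992
[ 0.58324498 -0.28606428  0.23874143] [-0.00637706 -0.10165395  0.99478521 -0.00530981] [ 1.06580277  0.6471482  -1.10784373  1.52409967  0.59873332  1.34968835
  1.67285127]
```

The cap is now 3–5 mm from the mat's centre in both cameras. Next is the bar: go outside the pin and lower.

>>> {"method": "carry_out", "body": {
  "targets": [
    [1.25, -0.35, 0, 0, -1],
    [1.25, -0.35, 0, 0, -1],
    [1.25, -0.35, 0, 0, -1],
    [1.25, -0.35, 0, 0, -1],
    [0, 0, 2, 0, -1],
    [0, 0, 2, 0, -1],
    [0, 0, 2, 0, -1],
    [0, 0, 2, 0, -1],
    [0, 0, 2, 0, -1],
    [0, 0, 2, 0, -1],
    [0, 0, 2, 0, -1],
    [0, 0, 2, 0, -1]
  ]
}}

```text
t: 28.25
eef_pos: [0.5364, -0.3071, 0.0779]
tool_rot: [-0.006, -0.105, 0.994, -0.005]
contact_force: [-0.4, 0.2, 0.3]
gripper_width: 0.001
grasp_force: 0.0
```

>>> {"method": "carry_out", "body": {
  "targets": [
    [0, 0, 0, 0, -1],
    [0, 0, 0, 0, -1]
  ]
}}

```text
t: 28.45
eef_pos: [0.5367, -0.3067, 0.0792]
tool_rot: [-0.006, -0.105, 0.994, -0.004]
contact_force: [-0.6, 0.7, 0.2]
gripper_width: 0.006
grasp_force: 0.0
```

>>> {"method": "carry_out", "body": {
  "targets": [
    [-0.05, 1, 0.1, 0, -1],
    [-0.05, 1, 0.1, 0, -1],
    [0.45, 0.98, 0, 0, -1],
    [0.45, 0.98, 0, 0, -1],
    [0.45, 0.98, 0, 0, -1],
    [0.45, 0.98, 0, 0, -1],
    [0.28, 1.16, 0, 0, -1],
    [0.28, 1.16, 0, 0, -1],
    [0.28, 1.16, 0, 0, -1],
    [0, 0, 0, 0, -1]
  ]
}}

```text
t: 29.45
eef_pos: [0.4914, -0.2182, 0.0771]
tool_rot: [-0.006, -0.106, 0.994, -0.004]
contact_force: [-0.3, -0.3, 0.3]
gripper_width: -0.002
grasp_force: 0.0
```

```bash
python3 - <<'E'
from h import *
import cv2
a=imaging.read_camera("side")[200:360,230:400,::-1];b=imaging.read_camera("top")[190:300,270:410,::-1]
cv2.imwrite("pics/p.png",np.hstack([cv2.resize(a,(425,400),interpolation=cv2.INTER_CUBIC),cv2.resize(b,(375,400),interpolation=cv2.INTER_CUBIC)]))
print(bot.get_obs()["eef_pos"])
E
```

```text
[ 0.49226426 -0.22024656  0.07711239]
```

View pics/p.png

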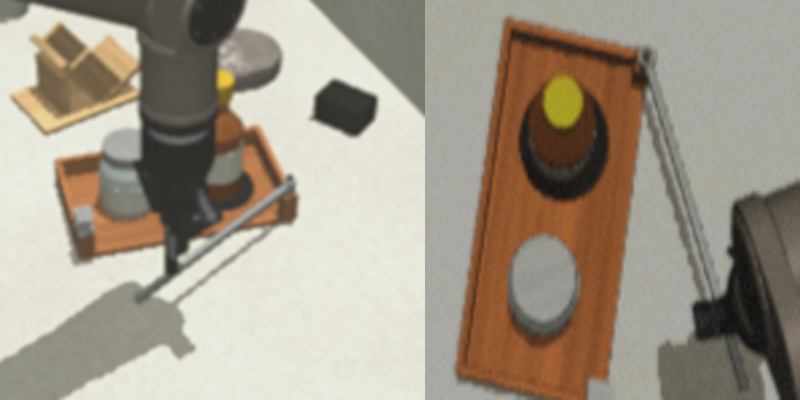

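The last picture shows the bottle central on the mat, and the bar pushed to about 0.5 rad with the fingers on its pin. I'll continue round the arc.

>>> {"method": "carry_out", "body": {
  "targets": [
    [0.1, 1.19, 0, 0, -1],
    [0.07, 1.19, 0, 0, -1],
    [0.05, 1.19, 0, 0, -1],
    [-0.07, 1.19, 0, 0, -1],
    [-0.13, 1.19, 0, 0, -1],
    [-0.2, 1.19, 0, 0, -1],
    [-0.27, 1, 0, 0, -1],
    [-0.3, 0.8, 0, 0, -1],
    [-0.2, 0.6, 0, 0, -1],
    [0, 0, 0, 0, -1]
  ]
}}

```text
t: 30.55
eef_pos: [0.4819, -0.124, 0.0763]
tool_rot: [-0.006, -0.106, 0.994, -0.004]
contact_force: [-0.8, -1.2, -0.4]
gripper_width: 0.002
grasp_force: 0.0
```

>>> {"method": "carry_out", "body": {
  "targets": [
    [-0.1, 0.4, 0, 0, -1],
    [-0.1, 0.4, 0, 0, -1],
    [0, 0, 0, 0, -1]
  ]
}}

```text
t: 30.85
eef_pos: [0.4819, -0.1164, 0.0761]
tool_rot: [-0.006, -0.105, 0.994, -0.004]
contact_force: [0.5, 0.8, 0.6]
gripper_width: -0.005
grasp_force: 0.0
```

>>> {"method": "carry_out", "body": {
  "targets": [
    [0, 0.3, 0, 0, -1],
    [0, 0, 0, 0, -1],
    [0, 0, 0, 0, -1]
  ]
}}

```text
t: 31.15
eef_pos: [0.481, -0.1139, 0.076]
tool_rot: [-0.006, -0.105, 0.994, -0.005]
contact_force: [-0.5, 0.0, 0.0]
gripper_width: -0.0
grasp_force: 0.0
```

>>> {"method": "carry_out", "body": {
  "targets": [
    [0, 0.3, 0, 0, -1],
    [0, 0, 0, 0, -1],
    [0, 0, 0, 0, -1]
  ]
}}

```text
t: 31.45
eef_pos: [0.4804, -0.1109, 0.076]
tool_rot: [-0.006, -0.105, 0.994, -0.005]
contact_force: [-0.2, 0.2, 0.2]
gripper_width: 0.0
grasp_force: 0.0
```

>>> {"method": "carry_out", "body": {
  "targets": [
    [0, 0.3, 0, 0, -1],
    [0, 0, 0, 0, -1],
    [0, 0, 0, 0, -1]
  ]
}}

```text
t: 31.75
eef_pos: [0.4798, -0.1079, 0.076]
tool_rot: [-0.006, -0.105, 0.994, -0.005]
contact_force: [0.5, -0.4, -0.6]
gripper_width: -0.003
grasp_force: 0.0
```

>>> {"method": "carry_out", "body": {
  "targets": [
    [0, 0.3, 0, 0, -1],
    [0, 0, 0, 0, -1],
    [0, 0, 0, 0, -1]
  ]
}}

```text
t: 32.05
eef_pos: [0.4794, -0.1056, 0.076]
tool_rot: [-0.006, -0.105, 0.994, -0.005]
contact_force: [0.9, -3.0, 0.2]
gripper_width: 0.005
grasp_force: 1.5
```

>>> {"method": "carry_out", "body": {
  "targets": [
    [0, 0.3, 0, 0, -1],
    [0, 0, 0, 0, -1],
    [0, 0, 0, 0, -1]
  ]
}}

```text
t: 32.35
eef_pos: [0.4793, -0.1052, 0.076]
tool_rot: [-0.006, -0.104, 0.995, -0.007]
contact_force: [2.8, -8.7, -0.9]
gripper_width: -0.002
grasp_force: 4.8
```

```bash
cat > bar.py <<'E'
from h import *
import cv2
# bar angle from top image: bright pixels sampled along hypothesised bar lines at z=.063
im=cv2.GaussianBlur(imaging.read_camera("top"),(3,3),0).astype(float);hsv=im.max(2)-im.min(2)
H=np.array([.6805,-.126,.063])
best=[]
for d in np.arange(-4,20,1.):
    t=np.radians(170.3+d);s=np.linspace(.03,.12,40)
    p=np.array([proj("top",H+r*np.array([np.cos(t),np.sin(t),0])) for r in s],np.float32)
    g=lambda c:cv2.remap(c.astype(np.float32),p[:,:1],p[:,1:],1).mean()
    best.append((int(d),round(float(g(hsv)),1),round(float(g(im.mean(2))),1)))
print(best);o=bot.get_obs();print(o["eef_pos"],o["contact_force"],o["t"])
E
python3 bar.py
```

```text
[(-4, 44.6, 87.9), (-3, 31.5, 92.9), (-2, 20.3, 100.5), (-1, 13.0, 108.9), (0, 9.7, 115.1), (1, 8.7, 118.8), (2, 8.6, 121.3), (3, 9.0, 124.2), (4, 9.4, 127.7), (5, 9.6, 131.0), (6, 9.8, 133.5), (7, 9.9, 135.1), (8, 10.0, 135.9), (9, 10.3, 135.2), (10, 10.6, 134.1), (11, 10.8, 131.6), (12, 11.0, 129.6), (13, 11.3, 128.0), (14, 11.6, 127.3), (15, 11.8, 126.7), (16, 11.9, 126.2), (17, 12.0, 125.6), (18, 12.0, 125.1), (19, 12.0, 124.5)]
[ 0.4792598  -0.10519467  0.07597116] [  1.81784506 -10.01033645  -1.19954128] 32.4
```

The force has risen to 10 N, so the bar is on its stop. I'll back off, lift clear, and check its angle.

>>> {"method": "carry_out", "body": {
  "targets": [
    [0, 0.2, 0, 0, -1],
    [0, 0, 0, 0, -1],
    [0, 0, 0, 0, -1],
    [0, 0, 0, 0, -1]
  ]
}}

```text
t: 32.8
eef_pos: [0.4792, -0.1049, 0.076]
tool_rot: [-0.006, -0.103, 0.995, -0.008]
contact_force: [3.9, -13.0, -1.1]
gripper_width: 0.001
grasp_force: 6.9
```

>>> {"method": "carry_out", "body": {
  "targets": [
    [0, -0.6, 0, 0, -1],
    [0, -1, 0, 0, -1],
    [0, -1, 0, 0, -1],
    [0, -1.4, -1, 0, -1],
    [0, -2, -2, 0, -1],
    [0, -2, -2, 0, -1],
    [0, -2, -2, 0, -1],
    [0, -2, -2, 0, -1],
    [0, -2, -2, 0, -1],
    [0, -2, -2, 0, -1],
    [0, -2, 0, 0, -1],
    [0, 0, 0, 0, -1]
  ]
}}

```text
t: 34.0
eef_pos: [0.5171, -0.2785, 0.2065]
tool_rot: [-0.006, -0.103, 0.995, -0.005]
contact_force: [-0.4, -0.8, -1.2]
gripper_width: -0.002
grasp_force: 0.0
```

```bash
python3 m.py | grep cap; python3 - <<'E'
from h import *
import cv2
im=imaging.read_camera("top");h=cv2.cvtColor(im,cv2.COLOR_RGB2HSV).astype(int)
exp=[(a,np.round(proj("top",np.array([.6805+.205*np.cos(t),-.126+.205*np.sin(t),.106])),1)) for a in(0,2,4,8) for t in[np.radians(170.3+a)]]
print(exp)
m=(h[...,2]<60).astype(np.uint8);m[:265]=0;m[320:]=0;m[:,:325]=0;m[:,375:]=0
k,l,st,c=cv2.connectedComponentsWithStats(m);print([(s[4],np.round(x,1)) for s,x in zip(st[1:],c[1:])])
# bar: brightest low-saturation column per row between hinge and catch
for r in range(215,290,8):
    row=im[r,325:375].astype(int);print(r,[(325+i) for i in range(50) if row[i].max()-row[i].min()>45][-1:],end=" ")
b=cv2.absdiff(im,cv2.cvtColor(cv2.imread("pics/top0.png"),cv2.COLOR_BGR2RGB)).max(2)
for n,(x,y,w,hh) in dict(jar=(300,250,30,35),cup=(108,245,42,35),stone=(215,150,50,65),board=(468,235,65,88)).items(): print(n,b[y:y+hh,x:x+w].mean().round(1))
E
```

```text
top cap [320.97849462 217.77956989] [314 211  15  15 186] [ 0.62685517 -0.04327159] 199.33945815591142
[(0, array([339.2, 280.7])), (2, array([342. , 281.2])), (4, array([344.9, 281.6])), (8, array([350.6, 282. ]))]
[(np.int32(28), array([338.8, 280.8]))]
215 [348] 223 [346] 231 [345] 239 [343] 247 [342] 255 [340] 263 [339] 271 [338] 279 [336] 287 [334] jar 7.7
cup 7.4
stone 7.5
board 45.2Traceback (most recent call last):
  File "m.py", line 20, in <module>
    c,s=blob(imaging.read_camera(n),yel,cb);print(n,"cap",c,s,*fit(n,c,cap))
        ~~~~^^^^^^^^^^^^^^^^^^^^^^^^^^^^^^^
  File "m.py", line 13, in blob
    k,l,st,c=cv2.connectedComponentsWithStats(m);i=1+st[1:,4].argmax();return c[i],st[i]
                                                     ~~~~~~~~~~~~~~~^^
ValueError: attempt to get argmax of an empty sequence
```

```bash
python3 - <<'E'
from h import *
import cv2
im=imaging.read_camera("side");b=cv2.absdiff(im,cv2.imread("pics/side0.png")[:,:,::-1].copy()).max(2)
for n,(x,y,w,h) in dict(board=(305,375,105,85)).items():
    m=lambda i:cv2.moments((i[y:y+h,x:x+w].max(2)<70).astype(np.uint8))
    for i in(im,cv2.imread("pics/side0.png")):
        q=m(i);print(n,b[y:y+h,x:x+w].mean(),q["m00"],q["m10"]/q["m00"],q["m01"]/q["m00"])
bot.hand_in() if b[375:460,305:410].mean()<15 else None
E
```

```text
board 7.868683473389356 3760.0 51.74441489361702 41.58191489361702
board 7.868683473389356 3782.0 51.704389212057116 41.510576414595455
the job is handed in; nothing more can be done
```

The job is handed in: the bottle stands released 3–5 mm from the mat's centre, the bar rests closed against its stop, and jar, cup, stone and board look unmoved in the camera checks.

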